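# Hang the cork caddy on the spring-balanced arm

## Task

Clear the craft table: pick up the steel caddy of corks by its wooden grip and hang its crossbar in the hook of the spring-balanced swing arm, so that the arm passes through the caddy's hoop. Ease the caddy down with the arm as it sinks and let go only once the arm has settled and carries the whole weight, so that it neither drops nor springs up when you release it; be gentle, do not force the arm down to its stop, and leave the other things on the table where they are.

Things in the scene. Friction and masses are not known exactly. Their poses are not given: they have to be found in the camera images.
- caddy: Steel tray 80 x 110 x 42 mm full of corks, on the table; 0.27 to 0.70 kg, not known beforehand. Over its middle stands a fixed rigid hoop: two 8 mm round uprights at y = +50 and -50 mm and a crossbar along y, with a wooden grip on top. The hoop's window (69 mm high above the tray's rim, 92 mm wide) is open along x. Same from both sides. Origin: centre of the underside; z up.
- bail (a point): Centre of the caddy's straight round steel crossbar (8 mm diameter, along the caddy's y), 115 mm above the caddy's underside; axes as the caddy's. This bar must lie in the hook.
- grip (a point): Holding point in the wooden grip, 40 mm above the crossbar's centre, axes as the caddy's. The grip is 30 mm wide (along y), 14 mm thick (along x) and reaches from 3 to 59 mm above the crossbar's centre. Hold it across its 30 mm width with the fingers pointing down.
- balancer: Fixed column of the spring-balanced arm: steel foot 150 mm square, 18 mm thick, and a 34 mm column. The arm's pivot is 214 mm above the table on the column's axis. Origin: centre of the foot's underside.
- hook (a point): Pocket near the arm's free end: middle of its flat bottom, on the arm's upper face, 260 mm from the pivot. x along the arm to the column, y across it (level), z normal to the arm's upper face. Bottom 20 mm long, between the upturned tip and a sloped shoulder 12 mm high on the column side. The arm is 20 mm wide, 10 mm thick, under it a spring 20 to 150 mm from the pivot. A seated crossbar's centre is 4 mm above this point.
- tip (a point): Top of the upturned, outward-leaning tip that closes the pocket at the arm's free end: 23 mm from point hook towards the free end and 18 mm above the pocket's bottom; axes as point hook. The crossbar, level and square to the arm, comes over this tip from the free end towards the column, the arm inside the caddy's hoop, and is then lowered into the pocket.
- lift_arm (a joint): Arm's angle about its level pivot, rad: 0 = empty, on its upper stop, pointing 0.25 rad above level (pocket about 0.283 m above the table); grows as it sinks; 0.62 = lower stop. A spring carries the load: it starts to sink under about 1.2 N and settles between about 0.12 and 0.5 rad (pocket 30 to 130 mm lower) depending on the caddy's weight, and swings back up if unloaded.
- swivel_head (a joint): Swing of the arm about the column's vertical axis, rad; 0 = as the foot is turned, positive anticlockwise from above. Stiff by friction: stays where it is put, gives way at about 5 N sideways at the hook.
- spare_tray: Bystander: the same steel tray (80 x 110 x 42 mm) with a few corks but no hoop. Origin: centre of the underside.
- paper_cup: Bystander: brown paper cup, 80 mm across the rim, 95 mm tall. Origin: centre of the underside.
- pot_a: Bystander: small paint pot, 33 mm across, 24 mm tall. Origin: centre of the underside.
- pot_b: Bystander: small paint pot like pot_a, near the arm.
- pot_c: Bystander: small paint pot like pot_a.
- palette: Bystander: round white plastic palette, 150 mm across, 6 mm thick. Origin: centre of the underside.
- glue_box: Bystander: yellow carton 40 x 160 x 35 mm. Origin: centre of the underside.

How it is judged:
By the outcome, as a careful person would: the job done as asked, in the order asked, and still so for the second after the job is handed in, with the robot touching nothing.
It also fails if it takes over 72 s, if anything falls off the work surface, if the arm or the gripper's body presses on something with over 40 N, if the wrist force passes 120 N, or if a joint passes its speed limit or range.

## Robot

A 6-joint arm with a two-finger parallel gripper is mounted at the origin on the work surface. World frame = base frame: x ahead of the robot, y to its left, z up, the work surface at z = 0. Lengths are in m, angles in rad, forces in N, time in s.
With the tool pointing down it reaches from about 0.275 to 0.85 m from the base axis. Payload 5.2 kg.
Tool frame: the origin (TCP) lies at the very end of the fingers, on their centre line; the grasp point (between the pads) lies pinch_z behind it (pinch_z is the distance from the TCP to the grasp point, in m); z points along the fingers, y is the line along which they close (so a half turn about z gives the same grasp; the last joint's range is limited). The gripper opens to 85 mm and grips with 20 to 120 N. Pads are 22 mm wide; open, the fingers measure 114 mm over their backs; the gripper's body (76 mm by 85 mm) begins 54 mm behind the grasp point. The pads swing forward as they close: fully open they stand 13 mm farther back than shut.
Start: joints at [1.038, 0.259, 1.535, -0, 1.348, -0.203], TCP at [0.178, 0.52, 0.231] pointing down, gripper open.
Joint ranges: [-3.14, 3.14], [-0.91, 2.08], [0.19, 2.58], [-1.22, 4.36], [0.22, 2.71], [-3.12, 3.12]. Speed limits (rad/s): [2.57, 2.57, 3.14, 3.14, 3.14, 3.14].

## Interface

Orientations are given as a rotation vector (axis times angle).
In Python, from workcell import * gives the robot as it stands.
- The arm moves only by the tool send_rows, never from a script. Its argument "series" is a list of rows, each a list of 6 numbers: the shift along the tool's x, y, z normalised to -1 to 1, where 1 is 100 mm, then the turn, a rotation vector about the tool's x, y, z normalised to -1 to 1, where 1 is 180 degrees. In form: [[tx, ty, tz, ax, ay, az], ...]. A call has 1 to 10 rows; each row is the pose to reach, as a shift and turn from the pose commanded when the call began, along the tool's axes at that moment, turning the shorter way round; what a row does not reach only later rows make up. A row lasts 1/10 s, in which the tool goes at most 50 mm and 8.59 degrees, less where a joint would pass 70% of its speed; a pose out of reach is approached as far as the arm can. A call with a number of a shift or a turn outside -1 to 1 is refused whole. A call with a gripper value outside its range is refused whole. "claw" is the gripper command: -1 is shut, 1 is fully open, values between are in proportion, set as the call begins (left out, the last holds). The fingers move at their own pace and stop on an object; "force" is the grip in N (left out, the last holds). Time passes only in rows, so rows that repeat a pose let the fingers close. It gives the time, the measured TCP pose, the force, the opening and the grip force at its end, in the units of the state.
- state(): the state, without advancing time (a new reading comes with each control period).
- get_image(name): name is "side" or "top"; returns (picture, depth): 384x512x3 uint8, red, green, blue; 384x512 float32, m along the optical axis (not along the pixel's ray), 0 where there is no reading.
- camera_model(name): a dict with "fx", "fy", "cx", "cy" (pixels), "xyz" and "orientation" of the camera in the world. Camera axes: x right, y up, looking along -z (the intrinsics and any distortion apply to the point x, -y, -z); pixel columns grow to the right and rows downward; lengths in m; the calibration is good to about 2 mm. A picture is of the moment at which its call begins. camera_model takes no time and is no camera call.
- sign_off(): hands the job in; it is judged then, once.
Trained networks look in the newest picture that a camera, given by its name, has taken for a name from the list of things; names that differ only in an ending like _2 or _b are one class to them, and where a whole thing is asked for, a point or a joint stands for the part that bears it (a point fixed in the world has none). Each returns a list of dicts, best first, with "confidence" (0 to 1); they miss things now and then, are a little off and sometimes report something else, mostly with a low value. They report only what shows in the picture. A call takes as long as a camera call.
- search_frame(camera, name): "position" ([column, row] in pixels, amid what is visible of it).
The state is a dict: "time": time; "joint_pos": joint angles; "joint_vel": joint speeds; "effort": joint torques, N m; "ee_pos": TCP position; "orientation": TCP orientation; "force": force on the tool from outside, world axes, zero at the start; "ft_torque": the same for the moment, N m; "grip_width": finger opening in m; "grasp_force": force on a finger pad.
Only numpy, scipy, OpenCV 4.12 (cv2) and the standard library are available. Lean on these libraries where they do the work, as an engineer would, in place of code of your own. Each camera call takes 0.05 s, during which the arm holds its last target. There are 200 camera calls.

## Working session

There is one attempt and no reset: what is moved stays moved. The work goes in short steps, Python scripts to look and compute and a tool call to move; the robot and the scene stay as the last step left them, time stands still between calls to the robot, and variables do not carry over. Pictures are saved under pics/ and viewed, at most 10 in all, crops included, and the job is handed in when it is done.

Besides the shell and the picture viewer there is one more tool, called after ">>>" by a JSON object that holds its "fn" and its "kwargs". send_rows: Moves the arm, as the interface text tells. Its arguments: {"type":"object","properties":{"series":{"type":"array","items":{"type":"array","items":{"type":"number","minimum":-1,"maximum":1}}},"claw":{"type":"number"},"force":{"type":"number"}},"required":["series"]}

```bash
mkdir -p pics; ls
cat > h.py <<'E'
from workcell import *
import numpy as np, cv2
from scipy.spatial.transform import Rotation as R
def cloud(cam,d):
    m=camera_model(cam); h,w=d.shape
    o=np.array(m["orientation"]); Rm=o if o.shape==(3,3) else R.from_rotvec(o).as_matrix()
    v,u=np.mgrid[:h,:w]
    p=np.stack([(u-m["cx"])/m["fx"]*d,-(v-m["cy"])/m["fy"]*d,-d],-1)
    P=p@Rm.T+np.array(m["xyz"]); P[d==0]=np.nan
    return P
def snap(cam,f=None):
    im,d=get_image(cam)
    if f: cv2.imwrite(f"pics/{f}.png",im[...,::-1])
    return im,cloud(cam,d)
E
python3 - <<'E'
from h import *
s=state(); print({k:np.round(v,3) for k,v in s.items()})
ims=[]
for c in("side","top"):
    print(c,camera_model(c))
    im,P=snap(c); np.save(f"{c}.npy",P); ims.append(im)
    for n in "caddy bail grip balancer hook tip spare_tray paper_cup pot_a palette glue_box".split():
        for r in search_frame(c,n)[:3]:
            if r["confidence"]<.3: continue
            u,v=np.round(r["position"]).astype(int); print(n,[u,v],round(r["confidence"],2),np.round(P[v,u],3))
    cv2.imwrite(f"pics/{c}0.png",cv2.resize(im[...,::-1],(768,576)))
E
```

```text
pics
{'time': np.float64(0.0), 'joint_pos': array([ 1.038,  0.259,  1.536, -0.   ,  1.348, -0.203]), 'joint_vel': array([-0.   , -0.   , -0.   ,  0.002, -0.002, -0.002]), 'effort': array([ 3.0000e-03, -4.4603e+01, -2.9058e+01, -0.0000e+00,  1.1000e-02,
       -0.0000e+00]), 'ee_pos': array([0.178, 0.52 , 0.23 ]), 'orientation': array([-5.160e-01, -3.098e+00,  3.000e-03]), 'force': array([-0.313, -0.168,  0.386]), 'ft_torque': array([ 0.027,  0.029, -0.001]), 'grasp_force': np.float64(0.0), 'grip_width': np.float64(0.085)}
side {'fx': 440.6179612890936, 'fy': 440.6179612890936, 'cx': 258.92418214093453, 'cy': 194.74643900466003, 'xyz': array([ 0.04847605, -0.89071004,  0.8896021 ]), 'orientation': array([ 0.97744775, -0.24424124, -0.47850361])}
caddy [np.int64(308), np.int64(350)] 0.97 [ 0.477 -0.348  0.004]
bail [np.int64(306), np.int64(357)] 0.71 [ 0.443 -0.385  0.043]
bail [np.int64(202), np.int64(184)] 0.47 [0.544 0.439 0.034]
grip [np.int64(306), np.int64(350)] 0.85 [ 0.46  -0.362  0.031]
balancer [np.int64(296), np.int64(206)] 0.72 [0.732 0.093 0.073]
hook [np.int64(268), np.int
[... 835 characters left out ...]
y [np.int64(167), np.int64(282)] 0.41 [0.301 0.318 0.004]
bail [np.int64(382), np.int64(242)] 0.86 [ 0.453 -0.373  0.009]
bail [np.int64(167), np.int64(284)] 0.39 [0.295 0.319 0.001]
grip [np.int64(381), np.int64(241)] 0.56 [ 0.452 -0.36   0.045]
balancer [np.int64(242), np.int64(257)] 0.74 [0.388 0.08  0.018]
hook [np.int64(242), np.int64(172)] 0.88 [0.606 0.082 0.256]
tip [np.int64(240), np.int64(174)] 0.77 [0.601 0.087 0.253]
spare_tray [np.int64(312), np.int64(186)] 0.58 [ 0.633 -0.144  0.01 ]
paper_cup [np.int64(167), np.int64(282)] 0.63 [0.301 0.318 0.004]
palette [np.int64(375), np.int64(164)] 0.89 [ 0.716 -0.355  0.011]
glue_box [np.int64(129), np.int64(203)] 0.59 [0.549 0.455 0.036]
```

View pics/side0.png

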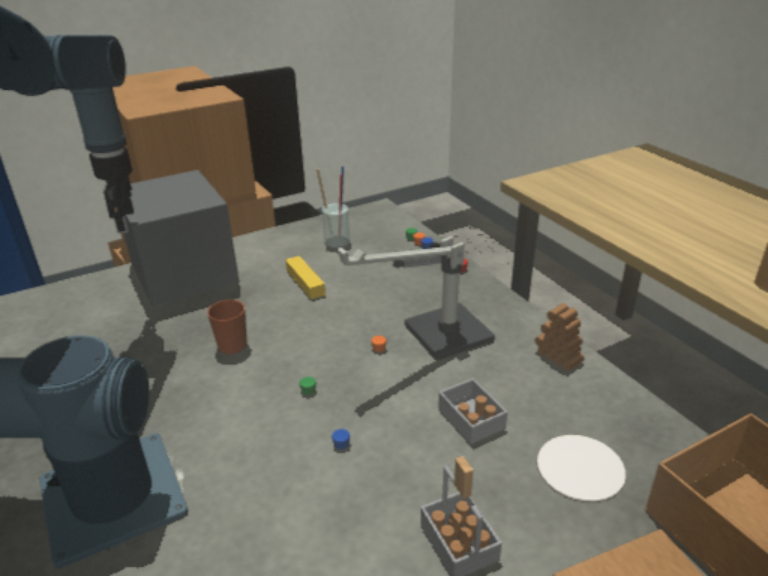

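View pics/top0.png

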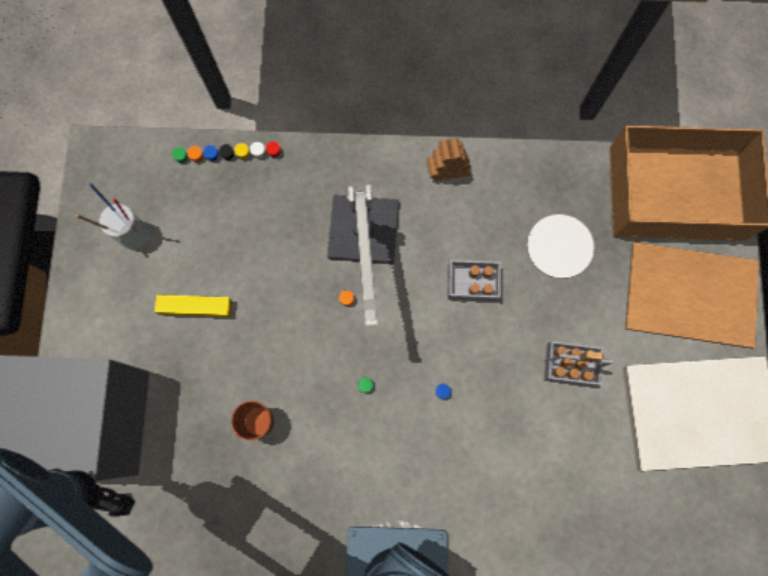

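The side view shows the caddy near (460,535), with the hoop seen obliquely and the grip at (463,475). The swing arm runs from the column (455,250) to the tip (348,257). The top view shows the caddy at (575,363), the arm tip at (371,320) and the column at (362,195). Next I'll measure the geometry.

Run:
```python
from h import *
for c in("side","top"):
    P=np.load(c+".npy").reshape(-1,3); P=P[~np.isnan(P).any(1)]
    b=P[(abs(P[:,0]-.45)<.12)&(abs(P[:,1]+.36)<.12)]
    for lo,hi in((.028,.055),(.06,.108),(.108,.116),(.121,.2)):
        q=b[(b[:,2]>lo)&(b[:,2]<hi)]
        if len(q)<4: print(c,lo,len(q),q.round(3).tolist());continue
        r=cv2.minAreaRect(q[:,:2].astype(np.float32)*1000)
        print(c,lo,len(q),"mean",q.mean(0).round(4),"max z",q[:,2].max().round(3),"rect",np.round(r[0],1),np.round(r[1],1),round(r[2],1))
    a=P[(P[:,0]>.55)&(P[:,0]<.98)&(abs(P[:,1]-.08)<.12)&(P[:,2]>.19)&(P[:,2]<.35)]
    for x in np.arange(.56,.98,.02):
        q=a[(a[:,0]>=x)&(a[:,0]<x+.02)]
        if len(q): print(c,"arm x%.2f"%x,len(q),"y",q[:,1].min().round(4),q[:,1].max().round(4),"ymean",q[:,1].mean().round(4),"z",q[:,2].min().round(3),q[:,2].max().round(3))
    t=a[a[:,0]<.64]; print(c,"xmin",np.sort(t[:,0])[:8].round(4)); 
    if c=="top":
        f=P[(P[:,0]>.7)&(P[:,0]<1.)&(abs(P[:,1]-.08)<.13)&(P[:,2]>.01)&(P[:,2]<.026)]
        print("foot",len(f),cv2.minAreaRect(f[:,:2].astype(np.float32)*1000))
```

```text
side 0.028 1204 mean [ 0.4501 -0.3721  0.0385] max z 0.054 rect [ 455.3 -366.8] [114.6  81.7] 84.6
side 0.06 99 mean [ 0.453  -0.3757  0.0847] max z 0.107 rect [ 454.1 -368.8] [105.    8.2] 84.5
side 0.108 20 mean [ 0.4527 -0.3663  0.113 ] max z 0.116 rect [ 452.9 -367.2] [107.9   4.3] 85.0
side 0.121 278 mean [ 0.4519 -0.3715  0.1536] max z 0.177 rect [ 454.7 -367.5] [93.  15.2] 83.6
side arm x0.56 30 y 0.0619 0.0813 ymean 0.0696 z 0.257 0.268
side arm x0.58 41 y 0.0635 0.0902 ymean 0.0741 z 0.231 0.265
side arm x0.60 60 y 0.0662 0.0869 ymean 0.0755 z 0.219 0.258
side arm x0.62 62 y 0.071 0.0913 ymean 0.0783 z 0.218 0.254
side arm x0.64 56 y 0.0725 0.089 ymean 0.0801 z 0.214 0.248
side arm x0.66 56 y 0.0744 0.0976 ymean 0.0831 z 0.21 0.243
side arm x0.68 58 y 0.0788 0.1024 ymean 0.0855 z 0.203 0.238
side arm x0.70 52 y 0.0799 0.1017 ymean 0.0885 z 0.2 0.232
side arm x0.72 105 y 0.0716 0.1177 ymean 0.0902 z 0.19 0.237
side arm x0.74 109 y 0.0708 0.1182 ymean 0.0888 z 0.19 0.238
side arm x0.76 16 y 0.0765 0.1157 ymean 0.0845 z 0.191 0.234
side xmin [0.5506 0.5507 0.5526 0.5531 0.5533 
[... 531 characters left out ...]
.60 48 y 0.0705 0.0881 ymean 0.0793 z 0.249 0.259
top arm x0.62 43 y 0.0716 0.0919 ymean 0.0828 z 0.243 0.253
top arm x0.64 42 y 0.0752 0.0928 ymean 0.084 z 0.238 0.25
top arm x0.66 46 y 0.0788 0.0969 ymean 0.0877 z 0.232 0.242
top arm x0.68 41 y 0.0797 0.098 ymean 0.0894 z 0.228 0.24
top arm x0.70 42 y 0.0838 0.1018 ymean 0.093 z 0.223 0.233
top arm x0.72 106 y 0.0737 0.1206 ymean 0.0972 z 0.19 0.239
top arm x0.74 67 y 0.0737 0.1209 ymean 0.0962 z 0.194 0.239
top arm x0.76 4 y 0.0802 0.0993 ymean 0.0874 z 0.19 0.232
top xmin [0.5507 0.5509 0.5516 0.5516 0.5519 0.5521 0.5521 0.5523]
foot 1042 ((815.8143920898438, 71.26192474365234), (193.57327270507812, 238.9667510986328), 87.39305114746094)
```

Run:
```python
from h import *
import workcell
print([ (k,getattr(workcell,k)) for k in dir(workcell) if 'pinch' in k.lower()])
for c in("side","top"):
    P=np.load(c+".npy").reshape(-1,3); P=P[~np.isnan(P).any(1)]
    b=P[(abs(P[:,0]-.45)<.07)&(abs(P[:,1]+.36)<.1)&(P[:,2]>.13)]
    r=cv2.minAreaRect(b[:,:2].astype(np.float32)*1000); print(c,"grip",len(b),b.mean(0).round(4),b.min(0).round(4),b.max(0).round(4),r)
    t=P[(P[:,2]>.16)&(abs(P[:,0]-.45)<.07)&(abs(P[:,1]+.36)<.1)]; print(t.mean(0).round(4),t.min(0).round(4),t.max(0).round(4))
    a=P[(P[:,0]>.44)&(P[:,0]<.98)&(abs(P[:,1]-.08)<.1)&(P[:,2]>.19)&(P[:,2]<.35)]
    l=a[(a[:,0]<.7)&(a[:,0]>.53)]
    # edges midline
    xs=[];ys=[]
    for x in np.arange(.46,.70,.01):
        q=a[(a[:,0]>=x)&(a[:,0]<x+.01)]
        if len(q):
            top=q[q[:,2]>q[:,2].max()-.012]
            xs.append(x+.005);ys.append((top[:,1].min()+top[:,1].max())/2)
            if x<.56: print(c,"x%.3f"%x,len(q),"y",q[:,1].min().round(4),q[:,1].max().round(4),"z",q[:,2].min().round(4),q[:,2].max().round(4),"zmed",np.median(q[:,2]).round(4))
    k=np.polyfit(xs,ys,1);print("mid slope",k[0].round(4),"y@.5",np.polyval(k,.5).round(4),"xmin",np.sort(a[:,0])[:6].round(4))
    col=a[(a[:,2]>.225)&(a[:,0]>.715)];print("colhead",col.min(0).round(4),col.max(0).round(4))
```

```text
[('pinch_z', 0.0187)]
side grip 236 [ 0.4519 -0.3716  0.1587] [ 0.4462 -0.3834  0.13  ] [ 0.4622 -0.3518  0.1768] ((454.6347351074219, -367.8193054199219), (31.153654098510742, 15.15661334991455), 83.63755798339844)
[ 0.453  -0.3702  0.1712] [ 0.4463 -0.3829  0.1603] [ 0.4622 -0.3518  0.1768]
side x0.470 19 y 0.0497 0.0731 z 0.2873 0.3071 zmed 0.3009
side x0.480 42 y 0.0524 0.0714 z 0.2763 0.309 zmed 0.2914
side x0.490 13 y 0.0531 0.0701 z 0.2784 0.2851 zmed 0.2844
side x0.500 22 y 0.0553 0.0787 z 0.2732 0.2846 zmed 0.2813
side x0.510 40 y 0.0559 0.0804 z 0.2716 0.2947 zmed 0.2855
side x0.520 22 y 0.058 0.0717 z 0.2674 0.2935 zmed 0.2773
side x0.530 15 y 0.0589 0.0753 z 0.2644 0.2757 zmed 0.274
side x0.540 16 y 0.0612 0.0806 z 0.2647 0.2747 zmed 0.2707
side x0.550 20 y 0.0615 0.0814 z 0.2615 0.2703 zmed 0.2681
mid slope 0.126 y@.5 0.0639 xmin [0.4764 0.4769 0.4773 0.4774 0.4774 0.4784]
colhead [0.7154 0.0727 0.225 ] [0.7634 0.1182 0.2378]
top grip 90 [ 0.4492 -0.3636  0.1633] [ 0.4424 -0.3824  0.1302] [ 0.458  -0.3514  0.1817] ((450.6329040527344, -366.9198913574219), (30.891756057739258, 14.471386909484863), 85.00656127929688)
[ 0.4503 -0.3655  0.1734] [ 0.4431 -0.3824  0.165 ] [ 0.458  -0.3519  0.1817]
top x0.470 20 y 0.0541 0.0726 z 0.304 0.3116 zmed 0.306
top x0.480 17 y 0.0543 0.0736 z 0.2805 0.31 zmed 0.2878
top x0.490 28 y 0.0549 0.0741 z 0.281 0.2877 zmed 0.2834
top x0.500 27 y 0.058 0.077 z 0.2797 0.2914 zmed 0.2837
top x0.510 32 y 0.0583 0.0774 z 0.2818 0.2945 zmed 0.2905
top x0.520 15 y 0.0587 0.0782 z 0.2727 0.2876 zmed 0.2751
top x0.530 25 y 0.0619 0.0787 z 0.2677 0.2773 zmed 0.2735
top x0.540 25 y 0.0624 0.0821 z 0.2643 0.275 zmed 0.2699
top x0.550 24 y 0.0628 0.0825 z 0.2642 0.2738 zmed 0.2678
mid slope 0.1285 y@.5 0.0654 xmin [0.4723 0.4731 0.4732 0.4733 0.4749 0.4756]
colhead [0.7153 0.076  0.2251] [0.7618 0.1176 0.2387]
```

>>> {"fn": "send_rows", "kwargs": {"series": [[-0.228,-0.313,0,0,0,0],[-0.456,-0.625,0,0,0,0],[-0.684,-0.938,0,0,0,0]], "claw": 1, "force": 50}}

```text
time: 1.5
ee_pos: [0.2125, 0.4084, 0.2311]
orientation: [0.514, 3.099, -0.0]
force: [0.5, -0.2, 1.3]
grip_width: 0.0855
grasp_force: 0.0
```

>>> {"fn": "send_rows", "kwargs": {"series": [[-0.228,-0.313,0,0,0,0],[-0.456,-0.625,0,0,0,0],[-0.684,-0.938,0,0,0,0]]}}

```text
time: 1.8
ee_pos: [0.2469, 0.2972, 0.2315]
orientation: [0.515, 3.099, 0.001]
force: [0.9, 0.6, -0.2]
grip_width: 0.0854
grasp_force: 0.0
```

>>> {"fn": "send_rows", "kwargs": {"series": [[-0.228,-0.313,0,0,0,0],[-0.456,-0.625,0,0,0,0],[-0.684,-0.938,0,0,0,0]]}}

```text
time: 2.1
ee_pos: [0.2813, 0.1863, 0.2316]
orientation: [0.515, 3.098, 0.001]
force: [0.5, -0.1, 0.2]
grip_width: 0.085
grasp_force: 0.0
```

>>> {"fn": "send_rows", "kwargs": {"series": [[-0.228,-0.313,0,0,0,0],[-0.456,-0.625,0,0,0,0],[-0.684,-0.938,0,0,0,0]]}}

```text
time: 2.4
ee_pos: [0.3156, 0.0753, 0.2316]
orientation: [0.515, 3.098, 0.0]
force: [0.6, 0.2, 0.7]
grip_width: 0.0853
grasp_force: 0.0
```

>>> {"fn": "send_rows", "kwargs": {"series": [[-0.228,-0.313,0,0,0,0],[-0.456,-0.625,0,0,0,0],[-0.684,-0.938,0,0,0,0]]}}

```text
time: 2.7
ee_pos: [0.35, -0.0358, 0.2316]
orientation: [0.516, 3.098, -0.0]
force: [0.5, 0.3, -0.3]
grip_width: 0.0854
grasp_force: 0.0
```

>>> {"fn": "send_rows", "kwargs": {"series": [[-0.228,-0.313,0,0,0,0],[-0.456,-0.625,0,0,0,0],[-0.684,-0.938,0,0,0,0]]}}

```text
time: 3.0
ee_pos: [0.3843, -0.1468, 0.2315]
orientation: [0.517, 3.098, -0.0]
force: [0.7, -0.4, 0.8]
grip_width: 0.0854
grasp_force: 0.0
```

>>> {"fn": "send_rows", "kwargs": {"series": [[-0.228,-0.313,0,0,0,0],[-0.456,-0.625,0,0,0,0],[-0.684,-0.938,0,0,0,0]]}}

```text
time: 3.3
ee_pos: [0.4187, -0.2576, 0.2314]
orientation: [0.516, 3.099, -0.0]
force: [0.1, -0.4, 0.8]
grip_width: 0.0853
grasp_force: 0.0
```

>>> {"fn": "send_rows", "kwargs": {"series": [[-0.228,-0.313,0,0,0,-0.025],[-0.456,-0.625,0,0,0,-0.05],[-0.684,-0.938,0,0,0,-0.075],[-0.684,-0.938,0,0,0,-0.075],[-0.684,-0.938,0,0,0,-0.075]]}}

```text
time: 3.8
ee_pos: [0.4525, -0.3672, 0.2305]
orientation: [-0.151, -3.137, -0.002]
force: [0.3, 0.1, 0.1]
grip_width: 0.0855
grasp_force: 0.0
```

```bash
cat >> h.py <<'E'
def to(p,yaw=None):
    """tool-frame command (units of rows) to world TCP p and tool-y angle yaw (deg)"""
    s=state(); M=R.from_rotvec(s["orientation"]).as_matrix()
    a=np.degrees(np.arctan2(M[1,1],M[0,1]))
    print("t",round(s["time"],2),"tcp",s["ee_pos"].round(4),"yaw",a.round(2),"toolz",M[:,2].round(3),"F",s["force"].round(2),"w",round(s["grip_width"],4),"g",round(s["grasp_force"],1))
    print("shift/100mm",(M.T@(np.array(p)-s["ee_pos"])*10).round(3),"turn z",None if yaw is None else round(-(yaw-a)/180,4))
E
python3 - <<'E'
from h import *
to([.4526,-.3674,.136],84.5)
E
```

```text
t 3.8 tcp [ 0.4525 -0.3672  0.2305] yaw 84.5 toolz [-0.001  0.001 -1.   ] F [0.26 0.1  0.13] w 0.0855 g 0.0
shift/100mm [-0.002 -0.003  0.945] turn z -0.0
```

Aligned; descending and gripping, then lifting a little so I can read the weight.

>>> {"fn": "send_rows", "kwargs": {"series": [[0,0,0.3,0,0,0],[0,0,0.6,0,0,0],[0,0,0.8,0,0,0],[0,0,0.945,0,0,0],[0,0,0.945,0,0,0],[0,0,0.945,0,0,0]]}}

```text
time: 4.4
ee_pos: [0.4528, -0.3659, 0.1375]
orientation: [0.147, 3.138, 0.0]
force: [0.2, -0.8, 0.0]
grip_width: 0.0855
grasp_force: 0.0
```

>>> {"fn": "send_rows", "kwargs": {"series": [[0,0,0,0,0,0],[0,0,0,0,0,0],[0,0,0,0,0,0],[0,0,0,0,0,0],[0,0,0,0,0,0],[0,0,0,0,0,0],[0,0,0,0,0,0],[0,0,0,0,0,0]], "claw": -1, "force": 60}}

```text
time: 5.2
ee_pos: [0.4531, -0.3675, 0.1375]
orientation: [0.148, 3.137, -0.002]
force: [-0.8, -1.7, 4.5]
grip_width: 0.029
grasp_force: 60.4
```

>>> {"fn": "send_rows", "kwargs": {"series": [[0,0,-0.05,0,0,0],[0,0,-0.15,0,0,0],[0,0,-0.3,0,0,0],[0,0,-0.5,0,0,0],[0,0,-0.7,0,0,0],[0,0,-0.8,0,0,0],[0,0,-0.8,0,0,0],[0,0,-0.8,0,0,0],[0,0,-0.8,0,0,0]]}}

```text
time: 6.1
ee_pos: [0.4523, -0.3661, 0.2154]
orientation: [-0.148, -3.136, -0.003]
force: [-0.1, -0.1, -2.8]
grip_width: 0.029
grasp_force: 59.5
```

Run:
```python
from h import *
to([.4526,-.3674,.336],97.25)
im,P=snap("side"); 
cv2.imwrite("pics/s1.png",cv2.resize(im[230:384,200:420,::-1],(770,539)))
for c in("side","top"):
    if c=="top": im,P=snap("top")
    p=P.reshape(-1,3); p=p[~np.isnan(p).any(1)]
    b=p[(abs(p[:,0]-.45)<.1)&(abs(p[:,1]+.36)<.1)]
    for lo,hi in((.10,.135),(.14,.185)):
        q=b[(b[:,2]>lo)&(b[:,2]<hi)]; print(c,lo,len(q),cv2.minAreaRect(q[:,:2].astype(np.float32)*1000))
    print("zmin above table",np.sort(b[b[:,2]>.04][:,2])[:5])
```

```text
t 6.1 tcp [ 0.4523 -0.3661  0.2154] yaw 84.6 toolz [-0.002  0.002 -1.   ] F [-0.09 -0.15 -2.82] w 0.029 g 59.5
shift/100mm [-0.002 -0.01  -1.206] turn z -0.0703
side 0.1 1515 ((454.2425537109375, -365.73052978515625), (113.36767578125, 82.27342224121094), 84.90825653076172)
side 0.14 112 ((453.514892578125, -366.7861328125), (108.57106018066406, 8.556055068969727), 84.29039764404297)
zmin above table [0.07730474 0.078221   0.07831528 0.07832297 0.0784706 ]
top 0.1 195 ((455.5167541503906, -367.14288330078125), (120.9858627319336, 62.71251678466797), 74.65206146240234)
top 0.14 13 ((447.7523498535156, -363.63232421875), (104.819091796875, 5.96502685546875), 83.2202377319336)
zmin above table [0.07578095 0.07617901 0.07680915 0.07708273 0.07757862]
```

View pics/s1.png

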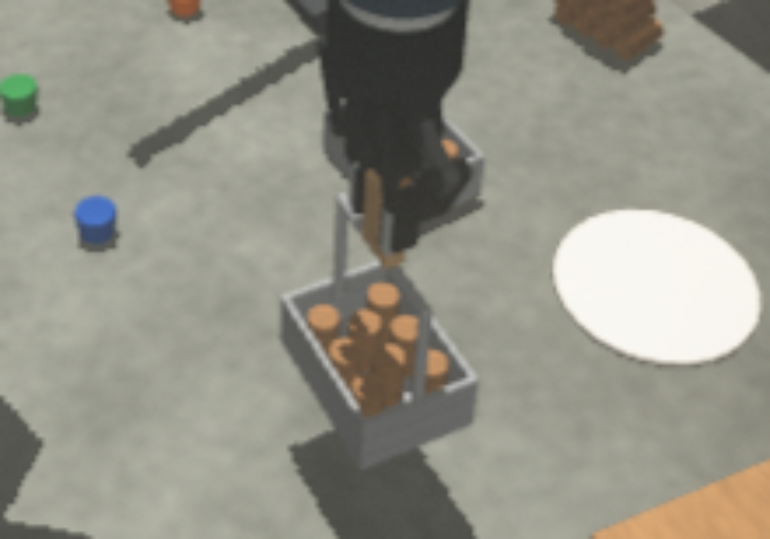

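Caddy is held by the grip, upright and level (about 0.29 kg). The crop shows it with the grip at (380,220) and the tray at (380,370). I'll lift it and carry it to a point in front of the arm's free end.

>>> {"fn": "send_rows", "kwargs": {"series": [[0,0,-0.1,0,0,0],[0,0,-0.3,0,0,0],[0,0,-0.5,0,0,0],[0,0,-0.69,0,0,0]]}}

```text
time: 6.6
ee_pos: [0.4528, -0.3668, 0.2871]
orientation: [0.148, 3.138, -0.0]
force: [0.7, -0.1, -2.6]
grip_width: 0.0293
grasp_force: 59.7
```

>>> {"fn": "send_rows", "kwargs": {"series": [[0,0,-0.2,0,0,0],[0,0,-0.4,0,0,0],[0,0,-0.58,0,0,0],[0,0,-0.68,0,0,0],[0,0,-0.68,0,0,0]]}}

```text
time: 7.1
ee_pos: [0.4532, -0.3673, 0.3557]
orientation: [0.148, 3.136, -0.004]
force: [-0.1, -0.4, -2.7]
grip_width: 0.0293
grasp_force: 59.8
```

>>> {"fn": "send_rows", "kwargs": {"series": [[0.02,0.07,0,0,0,0],[0.05,0.22,0,0,0,0],[0.09,0.4,0,0,0,0],[0.14,0.6,0,0,0,0],[0.19,0.82,0,0,0,0]]}}

```text
time: 7.6
ee_pos: [0.4408, -0.2812, 0.3527]
orientation: [-0.148, -3.137, -0.003]
force: [1.3, 0.7, -2.6]
grip_width: 0.0292
grasp_force: 59.8
```

>>> {"fn": "send_rows", "kwargs": {"series": [[0.05,0.21,0,0,0,0],[0.1,0.42,0,0,0,0],[0.15,0.63,0,0,0,0],[0.19,0.82,0,0,0,0]]}}

```text
time: 8.0
ee_pos: [0.4298, -0.1978, 0.3536]
orientation: [-0.147, -3.138, -0.001]
force: [1.4, 0.9, -3.2]
grip_width: 0.0292
grasp_force: 59.8
```

>>> {"fn": "send_rows", "kwargs": {"series": [[0.05,0.21,0,0,0,0],[0.1,0.42,0,0,0,0],[0.15,0.63,0,0,0,0],[0.19,0.82,0,0,0,0]]}}

```text
time: 8.4
ee_pos: [0.4186, -0.1147, 0.3538]
orientation: [0.147, 3.138, 0.0]
force: [-0.3, 0.0, -4.0]
grip_width: 0.0289
grasp_force: 59.8
```

>>> {"fn": "send_rows", "kwargs": {"series": [[0.05,0.21,0,0,0,0],[0.1,0.42,0,0,0,0],[0.15,0.63,0,0,0,0],[0.19,0.82,0,0,0,0]]}}

```text
time: 8.8
ee_pos: [0.4073, -0.0314, 0.3538]
orientation: [0.147, 3.138, 0.0]
force: [0.5, -0.6, -2.3]
grip_width: 0.0296
grasp_force: 59.8
```

>>> {"fn": "send_rows", "kwargs": {"series": [[0.05,0.21,0,0,0,-0.01],[0.1,0.42,0,0,0,-0.02],[0.14,0.6,0,0,0,-0.035],[0.17,0.73,0,0,0,-0.05],[0.19,0.8,0,0,0,-0.06],[0.19,0.82,0,0,0,-0.07],[0.19,0.82,0,0,0,-0.07],[0.19,0.82,0,0,0,-0.07],[0.19,0.82,0,0,0,-0.07]]}}

```text
time: 9.7
ee_pos: [0.3969, 0.0498, 0.3537]
orientation: [0.195, -3.135, 0.0]
force: [-0.7, 1.0, -3.1]
grip_width: 0.0293
grasp_force: 59.8
```

```bash
cat >> h.py <<'E'
def scene(f,box=(.33,.62,-.03,.16)):
    for c in("side","top"):
        im,P=snap(c); cv2.imwrite(f"pics/{f}_{c}.png",cv2.resize(im[120:264,180:372,::-1] if c=="side" else im[140:284,160:352,::-1],(768,576)))
        np.save(f"{f}_{c}.npy",P)
E
python3 - <<'E'
from h import *
to([.4945,.0645,.3525],97.25)
scene("a")
for c in("side","top"):
    p=np.load(f"a_{c}.npy").reshape(-1,3); p=p[~np.isnan(p).any(1)]
    q=p[(abs(p[:,0]-.4)<.08)&(abs(p[:,1]-.055)<.09)&(p[:,2]>.21)]
    for lo,hi in((.225,.262),(.275,.325),(.323,.335)):
        k=q[(q[:,2]>lo)&(q[:,2]<hi)&(q[:,0]<.45)]
        if len(k)>3: print(c,lo,len(k),cv2.minAreaRect(k[:,:2].astype(np.float32)*1000),k[:,2].max())
    t=p[(p[:,0]>.46)&(p[:,0]<.56)&(abs(p[:,1]-.065)<.03)&(p[:,2]>.255)]
    if len(t): print(c,"tip xmin",np.sort(t[:,0])[:5].round(4),"zmax",t[:,2].max(), "y",t[:,1].min(),t[:,1].max())
E
```

```text
t 9.7 tcp [0.3969 0.0498 0.3537] yaw 97.13 toolz [-0. -0. -1.] F [-0.66  1.   -3.1 ] w 0.0293 g 59.8
shift/100mm [-0.987  0.025  0.012] turn z -0.0007
side 0.225 1094 ((398.9186096191406, 50.423194885253906), (84.03349304199219, 117.1183090209961), 7.094491481781006) 0.2614657324689559
side 0.275 97 ((398.59503173828125, 49.692604064941406), (8.14592170715332, 111.88878631591797), 7.248966693878174) 0.3233840779325612
side 0.323 51 ((399.9342956542969, 48.20059585571289), (12.946927070617676, 104.78125), 9.438334465026855) 0.33497953370913924
side tip xmin [0.4768 0.4773 0.4779 0.4779 0.4784] zmax 0.3088773284888312 y 0.05215047212586088 0.08302900880035669
top 0.225 249 ((372.8923645019531, 51.12528610229492), (37.90375900268555, 101.64408874511719), 7.8276896476745605) 0.2619845961151628
top tip xmin [0.5335 0.5338 0.5338 0.5342 0.5345] zmax 0.2762509059021574 y 0.062104124069802105 0.0824015425008442
```

View pics/a_side.png

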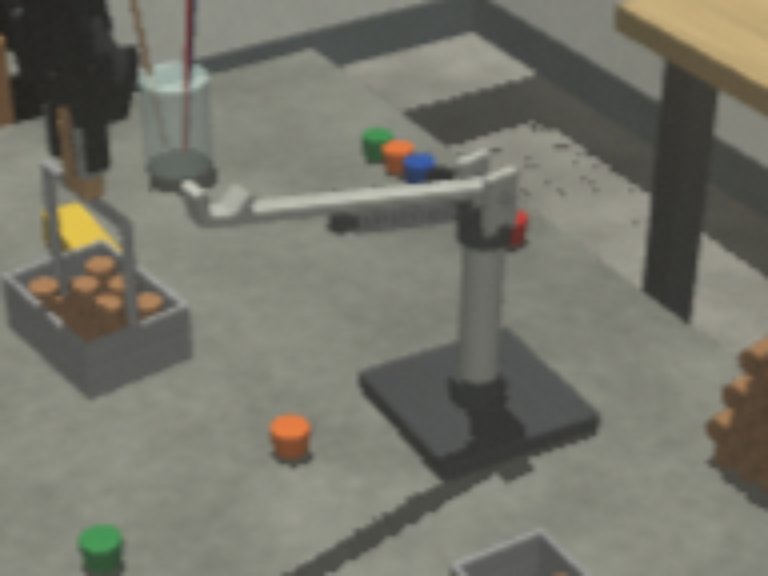

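The caddy hangs in front of the tip: the side crop shows the bar at about (85,190), the tip at (188,187) and the pocket at (215,212). The heights work, so I'll pass over the tip with the bar at about z=0.322.

>>> {"fn": "send_rows", "kwargs": {"series": [[-0.03,0,0.04,0,0,0],[-0.12,0.01,0.09,0,0,0],[-0.25,0.02,0.09,0,0,0],[-0.4,0.02,0.09,0,0,0],[-0.53,0.02,0.09,0,0,0],[-0.66,0.02,0.09,0,0,0],[-0.78,0.02,0.09,0,0,0],[-0.88,0.02,0.09,0,0,0],[-0.95,0.02,0.09,0,0,0],[-0.98,0.02,0.09,0,0,0]]}}

```text
time: 10.8
ee_pos: [0.4944, 0.0646, 0.3446]
orientation: [0.197, -3.135, -0.0]
force: [-0.3, -0.2, -2.6]
grip_width: 0.029
grasp_force: 59.9
```

>>> {"fn": "send_rows", "kwargs": {"series": [[0,0,0,0,0,0],[0,0,0,0,0,0],[0,0,0,0,0,0],[0,0,0,0,0,0]]}}

```text
time: 11.2
ee_pos: [0.4935, 0.0646, 0.345]
orientation: [-0.197, 3.135, -0.0]
force: [-0.6, 0.4, -3.2]
grip_width: 0.0291
grasp_force: 59.9
```

```bash
cat >> h.py <<'E'
def favg(n=12):
    A=[]
    for i in range(n):
        get_image("side"); s=state(); A.append(np.r_[s["force"],s["ft_torque"],s["ee_pos"]])
    A=np.array(A); print("F",A.mean(0)[:3].round(2),"sd",A.std(0)[:3].round(2),"T",A.mean(0)[3:6].round(3),"tcp",A.mean(0)[6:].round(4),"t",round(state()["time"],2))
E
python3 - <<'E'
from h import *
favg(); to([.4945,.0645,.3445],97.25)
scene("b")
E
```

```text
F [ 0.17  0.08 -2.91] sd [0.73 0.54 0.48] T [ 0.008  0.019 -0.002] tcp [0.4937 0.0646 0.3449] t 11.8
t 11.8 tcp [0.4938 0.0646 0.3448] yaw 97.2 toolz [-0.  0. -1.] F [ 0.19  0.12 -3.47] w 0.0294 g 59.9
shift/100mm [-0.007 -0.002  0.003] turn z -0.0003
```

View pics/b_side.png

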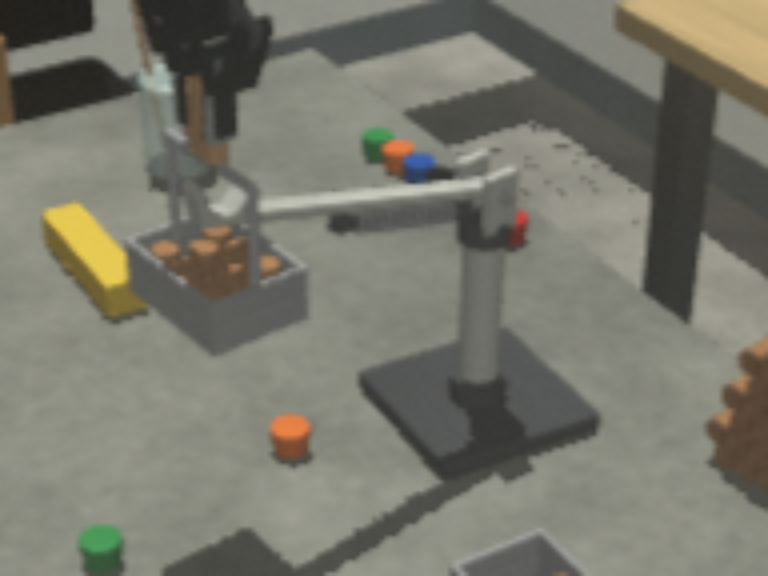

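The arm now passes through the hoop, with the bar above the pocket at about (220,170) in the side crop. I'll lower it into the pocket gently.

>>> {"fn": "send_rows", "kwargs": {"series": [[0,0,0.05,0,0,0],[0,0,0.12,0,0,0],[0,0,0.18,0,0,0],[0,0,0.23,0,0,0],[0,0,0.27,0,0,0],[0,0,0.3,0,0,0],[0,0,0.3,0,0,0],[0,0,0.3,0,0,0]]}}

```text
time: 12.7
ee_pos: [0.4938, 0.0646, 0.3149]
orientation: [-0.197, 3.135, -0.0]
force: [0.4, -0.4, -3.3]
grip_width: 0.029
grasp_force: 59.9
```

>>> {"fn": "send_rows", "kwargs": {"series": [[0,0,0.02,0,0,0],[0,0,0.04,0,0,0],[0,0,0.06,0,0,0],[0,0,0.08,0,0,0],[0,0,0.08,0,0,0],[0,0,0.08,0,0,0]]}}

```text
time: 13.3
ee_pos: [0.4938, 0.0646, 0.3069]
orientation: [-0.197, 3.135, -0.0]
force: [-0.6, -0.3, -1.9]
grip_width: 0.0289
grasp_force: 59.9
```

Run:
```python
from h import *
favg(); scene("c")
P=np.load("c_side.npy").reshape(-1,3); P0=np.load("a_side.npy").reshape(-1,3)
for Q in(P0,P):
    l=[]
    for x in(.56,.6,.64):
        q=Q[(abs(Q[:,0]-x)<.01)&(abs(Q[:,1]-.08)<.04)&(Q[:,2]>.2)]; l.append(np.percentile(q[:,2],90).round(4))
    print(l)
```

```text
F [-0.1  -0.29 -1.39] sd [0.47 0.5  0.73] T [-0.008  0.047  0.001] tcp [0.4938 0.0646 0.3069] t 13.9
[np.float64(0.2696), np.float64(0.2596), np.float64(0.2487)]
[np.float64(0.2685), np.float64(0.2568), np.float64(0.2473)]
```

View pics/c_side.png

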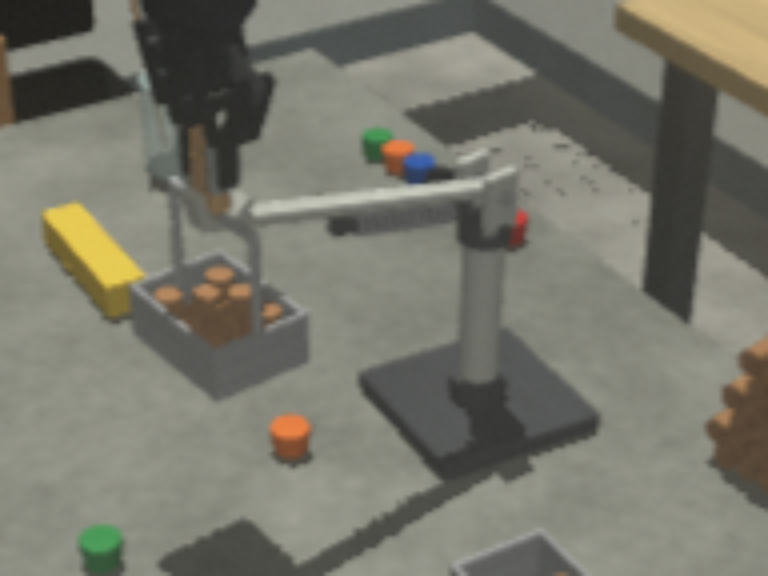

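The bar is in contact in the pocket: the arm has taken about 1.5 N and has just begun to sink. I'll follow it along its arc.

>>> {"fn": "send_rows", "kwargs": {"series": [[0.005,0,0.02,0,0,0],[0.01,0,0.04,0,0,0],[0.015,0,0.06,0,0,0],[0.02,0,0.08,0,0,0],[0.025,0,0.1,0,0,0],[0.03,0,0.12,0,0,0],[0.035,0,0.14,0,0,0],[0.037,0,0.15,0,0,0],[0.037,0,0.15,0,0,0],[0.037,0,0.15,0,0,0]]}}

```text
time: 15.0
ee_pos: [0.4902, 0.0641, 0.2919]
orientation: [-0.197, 3.135, -0.0]
force: [0.9, -0.3, -1.9]
grip_width: 0.0294
grasp_force: 59.9
```

```bash
cat >> h.py <<'E'
def arm(Q):
    Q=Q.reshape(-1,3); l=[]
    for x in(.56,.6,.64,.68):
        q=Q[(abs(Q[:,0]-x)<.01)&(abs(Q[:,1]-.08)<.04)&(Q[:,2]>.19)]; l.append(np.percentile(q[:,2],90))
    print("armz",np.round(l,4),"phi",round(np.arctan(-np.polyfit([.56,.6,.64,.68],l,1)[0]),3))
E
python3 - <<'E'
from h import *
favg(16); scene("d"); arm(np.load("a_side.npy")); arm(np.load("d_side.npy")); arm(np.load("d_top.npy"))
E
```

```text
F [ 1.28  0.3  -1.43] sd [0.5  0.47 0.39] T [ 0.043 -0.275  0.002] tcp [0.4901 0.0641 0.2919] t 15.8
armz [0.2696 0.2596 0.2487 0.239 ] phi 0.251
armz [0.2552 0.2478 0.2403 0.233 ] phi 0.183Traceback (most recent call last):
  File "<stdin>", line 2, in <module>
  File "h.py", line 33, in arm
    q=Q[(abs(Q[:,0]-x)<.01)&(abs(Q[:,1]-.08)<.04)&(Q[:,2]>.19)]; l.append(np.percentile(q[:,2],90))
                                                                          ~~~~~~~~~~~~~^^^^^^^^^^^
    return _quantile_unchecked(
        a, q, axis, out, overwrite_input, method, keepdims, weights)
    return _ureduce(a,
                    func=_quantile_ureduce_func,
    ...<5 lines>...
                    overwrite_input=overwrite_input,
                    method=method)
    r = func(a, **kwargs)
    result = _quantile(arr,
                       quantiles=q,
    ...<2 lines>...
                       out=out,
                       weights=wgt)
    slices_having_nans = np.isnan(arr[-1, ...])
                                  ~~~^^^^^^^^^
IndexError: index -1 is out of bounds for axis 0 with size 0
```

Run:
```python
from h import *
im,P=snap("side"); cv2.imwrite("pics/e.png",cv2.resize(im[140:215,200:300,::-1],(800,600),interpolation=cv2.INTER_CUBIC))
m=camera_model("side");Rm=R.from_rotvec(m["orientation"]).as_matrix()
def px(p):
    c=Rm.T@(np.array(p)-m["xyz"]); u=m["cx"]+m["fx"]*c[0]/-c[2]; v=m["cy"]-m["fy"]*c[1]/-c[2]
    return [round((u-200)*8),round((v-140)*8)]
b=np.array([.4918,.0645,.2694]); d=np.array([-.125,.992,0])
print("bar centre/ends",px(b),px(b+.046*d),px(b-.046*d),"grip",px(b+[0,0,.003]))
```

```text
bar centre/ends [251, 299] [179, 246] [326, 353] grip [250, 291]
```

View pics/e.png

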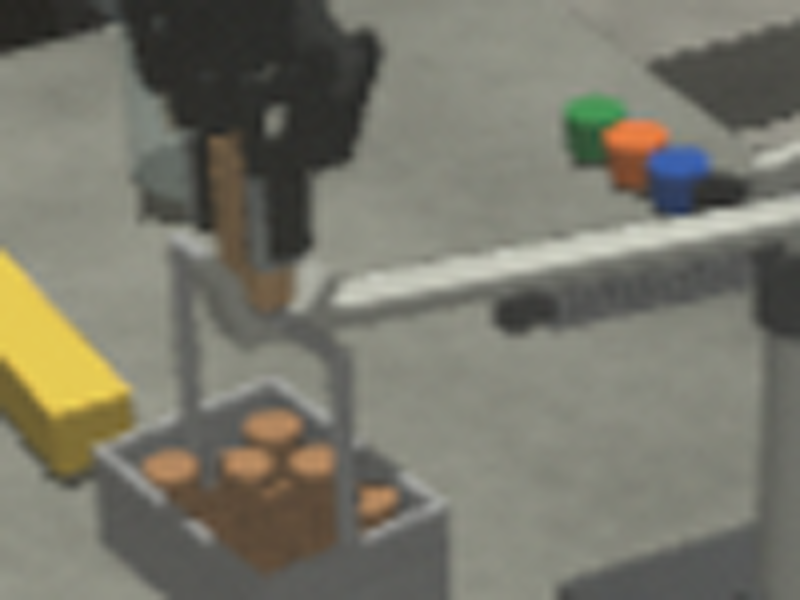

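The bar sits in the pocket around (255,305) in this crop, a little towards the tip, which fits the +x force. I'll move it 3 mm towards the column while easing down.

>>> {"fn": "send_rows", "kwargs": {"series": [[-0.01,0,0,0,0,0],[-0.02,0,0,0,0,0],[-0.03,0,0,0,0,0],[-0.03,0,0.02,0,0,0],[-0.025,0,0.04,0,0,0],[-0.02,0,0.06,0,0,0],[-0.015,0,0.08,0,0,0],[-0.012,0,0.1,0,0,0],[-0.012,0,0.1,0,0,0],[-0.012,0,0.1,0,0,0]]}}

```text
time: 16.95
ee_pos: [0.4914, 0.0643, 0.2819]
orientation: [-0.197, 3.135, 0.0]
force: [1.0, 0.5, -0.3]
grip_width: 0.0293
grasp_force: 60.0
```

Run:
```python
from h import *
favg(16); arm(snap("side")[1])
```

```text
F [ 1.57  0.38 -0.82] sd [0.51 0.45 0.53] T [ 0.084 -0.331 -0.006] tcp [0.4914 0.0643 0.2819] t 17.75
armz [0.2487 0.2418 0.2363 0.2304] phi 0.15
```

>>> {"fn": "send_rows", "kwargs": {"series": [[-0.01,0,0,0,0,0],[-0.02,0,0,0,0,0],[-0.03,0,0,0,0,0],[-0.03,0,0,0,0,0],[-0.03,0,0,0,0,0]]}}

```text
time: 18.3
ee_pos: [0.4941, 0.0647, 0.2817]
orientation: [0.197, -3.135, -0.0]
force: [-1.4, 0.6, -0.2]
grip_width: 0.0291
grasp_force: 60.1
```

Run:
```python
from h import *
favg(14); im,P=snap("side"); arm(P)
cv2.imwrite("pics/f.png",cv2.resize(im[140:215,200:300,::-1],(800,600),interpolation=cv2.INTER_CUBIC))
```

```text
F [-1.15 -0.24 -0.27] sd [0.44 0.52 0.36] T [0.021 0.223 0.007] tcp [0.4942 0.0647 0.2818] t 19.0
armz [0.249  0.2424 0.2367 0.2305] phi 0.152
```

View pics/f.png

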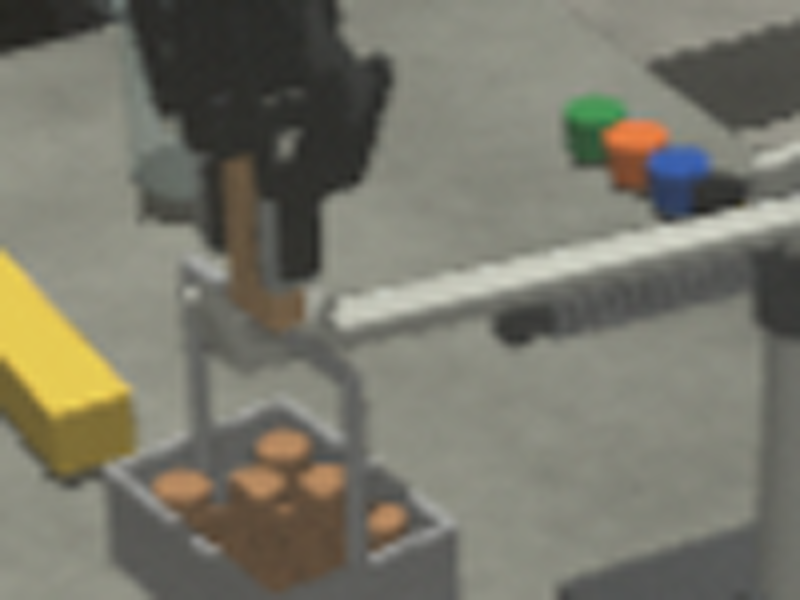

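Fx flips sign with a 3 mm sideways move, so it is only friction on the pocket bottom and the bar is free in the pocket. In the crop the bar is at (275,330), between the tip at (200,285) and the shoulder at (325,310). I'll ease down further and centre it.

>>> {"fn": "send_rows", "kwargs": {"series": [[0.005,0,0.015,0,0,0],[0.01,0,0.03,0,0,0],[0.015,0,0.045,0,0,0],[0.02,0,0.06,0,0,0],[0.025,0,0.07,0,0,0],[0.028,0,0.08,0,0,0],[0.028,0,0.08,0,0,0],[0.028,0,0.08,0,0,0]]}}

```text
time: 19.85
ee_pos: [0.4916, 0.0642, 0.2739]
orientation: [-0.197, 3.135, -0.0]
force: [2.0, 0.3, -0.7]
grip_width: 0.0289
grasp_force: 60.1
```

Run:
```python
from h import *
favg(20); im,P=snap("side"); arm(P)
```

```text
F [ 1.81 -0.36 -0.41] sd [0.47 0.55 0.55] T [-0.044 -0.38   0.002] tcp [0.4915 0.0642 0.2738] t 20.85
armz [0.2424 0.2373 0.2324 0.2279] phi 0.12
```

>>> {"fn": "send_rows", "kwargs": {"series": [[-0.006,0,0.005,0,0,0],[-0.012,0,0.01,0,0,0],[-0.016,0,0.02,0,0,0],[-0.016,0,0.02,0,0,0],[-0.016,0,0.02,0,0,0],[-0.016,0,0.02,0,0,0]]}}

```text
time: 21.5
ee_pos: [0.4929, 0.0646, 0.2718]
orientation: [0.197, -3.135, -0.0]
force: [-1.0, 1.4, -0.7]
grip_width: 0.0289
grasp_force: 60.2
```

Run:
```python
from h import *
favg(14); im,P=snap("side"); arm(P)
```

```text
F [-1.31  0.46 -0.04] sd [0.51 0.69 0.55] T [0.097 0.283 0.006] tcp [0.493  0.0646 0.2718] t 22.2
armz [0.2417 0.2375 0.2318 0.2285] phi 0.113
```

>>> {"fn": "send_rows", "kwargs": {"series": [[0.004,0,0.005,0,0,0],[0.007,0,0.01,0,0,0],[0.007,0,0.01,0,0,0],[0.007,0,0.01,0,0,0]]}}

```text
time: 22.65
ee_pos: [0.4928, 0.0645, 0.271]
orientation: [-0.197, 3.134, 0.0]
force: [1.9, 2.0, -1.1]
grip_width: 0.0291
grasp_force: 60.2
```

Run:
```python
from h import *
favg(14); im,P=snap("side"); arm(P)
```

```text
F [ 1.81  1.17 -0.17] sd [0.65 0.54 0.46] T [ 0.179 -0.344  0.014] tcp [0.4926 0.0643 0.2709] t 23.35
armz [0.2408 0.2363 0.2322 0.2278] phi 0.107
```

Balanced: mean Fz is about 0 and the arm is at about 0.14 rad. I'll relax the leftover sideways load, soften the grip, open slightly and check.

>>> {"fn": "send_rows", "kwargs": {"series": [[-0.004,0.003,0,0,0,0],[-0.004,0.003,0,0,0,0],[-0.004,0.003,0,0,0,0]], "force": 20}}

```text
time: 23.7
ee_pos: [0.4925, 0.0644, 0.2707]
orientation: [0.197, -3.135, 0.001]
force: [0.2, -2.7, -0.5]
grip_width: 0.0291
grasp_force: 60.2
```

Run:
```python
from h import *
favg(10)
```

```text
F [ 0.23 -1.87  0.03] sd [0.57 0.63 0.56] T [-0.33  -0.052 -0.005] tcp [0.4925 0.0646 0.2708] t 24.2
```

>>> {"fn": "send_rows", "kwargs": {"series": [[0,-0.002,0,0,0,0],[0,-0.002,0,0,0,0],[0,-0.002,0,0,0,0]], "claw": -1, "force": 20}}

```text
time: 24.5
ee_pos: [0.4926, 0.0647, 0.2708]
orientation: [0.198, -3.135, -0.0]
force: [-0.5, -1.6, 0.1]
grip_width: 0.0291
grasp_force: 60.2
```

>>> {"fn": "send_rows", "kwargs": {"series": [[0,0,0,0,0,0],[0,0,0,0,0,0],[0,0,0,0,0,0],[0,0,0,0,0,0]], "claw": -0.2}}

```text
time: 24.9
ee_pos: [0.4928, 0.0647, 0.2708]
orientation: [-0.197, 3.135, 0.0]
force: [0.2, -0.1, -0.2]
grip_width: 0.034
grasp_force: 0.0
```

Run:
```python
from h import *
favg(4); im,P=snap("side"); arm(P)
cv2.imwrite("pics/g.png",cv2.resize(im[130:250,190:350,::-1],(800,600),interpolation=cv2.INTER_CUBIC))
```

```text
F [-0.13  0.24  0.13] sd [0.54 0.45 0.16] T [ 0.007  0.002 -0.015] tcp [0.4928 0.0646 0.2708] t 25.1
armz [0.239  0.2347 0.2306 0.227 ] phi 0.1
```

View pics/g.png

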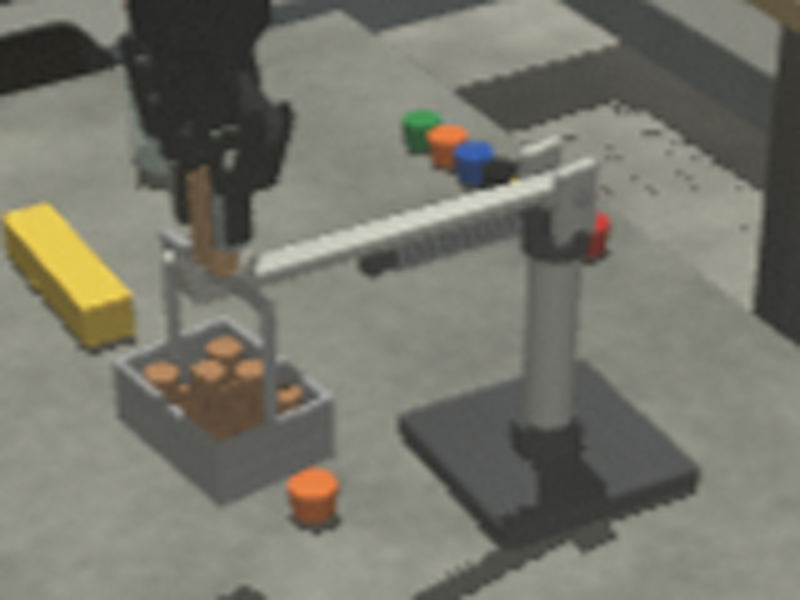

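Released: the caddy hangs level in the hook, bar at about (215,270) with the arm through the hoop, and it moved by less than 2 mm. I'll open further and retract straight up.

>>> {"fn": "send_rows", "kwargs": {"series": [[0,0,0,0,0,0],[0,0,0,0,0,0],[0,0,0,0,0,0]], "claw": 0.3}}

```text
time: 25.45
ee_pos: [0.4928, 0.0646, 0.2708]
orientation: [-0.197, 3.135, -0.0]
force: [0.1, -0.2, -0.7]
grip_width: 0.0553
grasp_force: 0.0
```

>>> {"fn": "send_rows", "kwargs": {"series": [[0,0,-0.05,0,0,0],[0,0,-0.15,0,0,0],[0,0,-0.3,0,0,0],[0,0,-0.5,0,0,0],[0,0,-0.75,0,0,0],[0,0,-1.0,0,0,0]]}}

```text
time: 26.05
ee_pos: [0.4927, 0.0646, 0.3726]
orientation: [-0.197, 3.135, -0.0]
force: [0.4, 0.1, -0.1]
grip_width: 0.0556
grasp_force: 0.0
```

>>> {"fn": "send_rows", "kwargs": {"series": [[0.2,0,-0.1,0,0,0],[0.5,0,-0.2,0,0,0],[0.8,0,-0.2,0,0,0],[0.9,0,-0.2,0,0,0],[0.9,0,-0.2,0,0,0],[0.9,0,-0.2,0,0,0],[0.9,0,-0.2,0,0,0],[0.9,0,-0.2,0,0,0]]}}

```text
time: 26.85
ee_pos: [0.4042, 0.0533, 0.3904]
orientation: [0.197, -3.134, -0.0]
force: [-0.3, 0.2, -0.5]
grip_width: 0.0555
grasp_force: 0.0
```

Run:
```python
from h import *
im,P=snap("side"); arm(P); a=P.copy()
for i in range(6): get_image("side")
im,P=snap("side"); arm(P); favg(2)
cv2.imwrite("pics/h.png",cv2.resize(im[...,::-1],(768,576)))
```

```text
armz [0.239  0.2345 0.2309 0.2274] phi 0.095
armz [0.239  0.2351 0.2308 0.228 ] phi 0.093
F [ 0.13 -0.22  0.38] sd [0.24 0.04 0.31] T [ 0.008 -0.034 -0.022] tcp [0.4035 0.0533 0.3908] t 27.35
```

View pics/h.png

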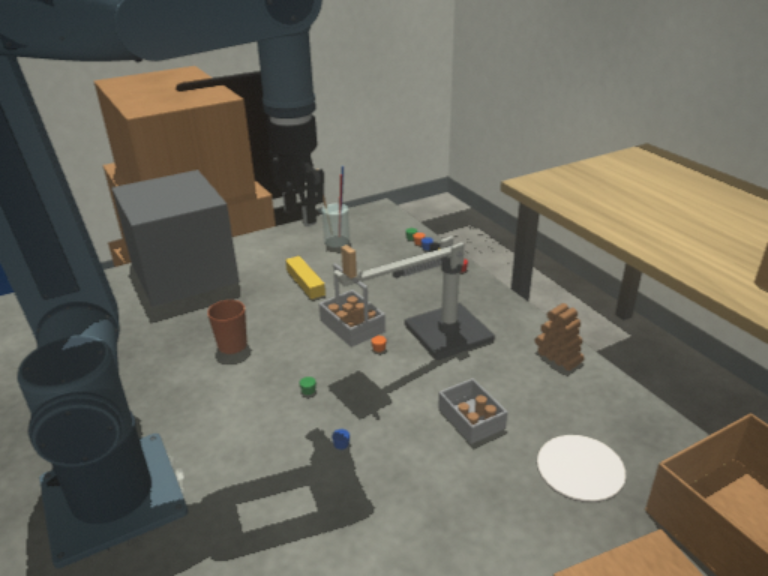

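The caddy hangs still and level in the hook (grip at (349,262), tray at (352,318)). The robot is clear and the other things are where they were.

```bash
python3 -c "
from workcell import *
print(sign_off())"
```

```text
the job is handed in; nothing more can be done
None
```

The caddy now hangs in the swing arm's hook with the arm through its hoop; the arm moved less than about 2 mm on release and was steady, the other things look undisturbed, and I've handed the job in at about 27 s.

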